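# Rebuild the guide bar: three blocks in order, then the end cap

### The arm

A 7-joint arm with a two-finger parallel gripper is mounted at the origin on the work surface; the furniture and walls round the work are solid. World frame = base frame: x ahead of the robot, y to its left, z up, the work surface at z = 0. Lengths are in m, angles in rad, forces in N, time in s.
With the tool pointing down it reaches from about 0.4 to 0.85 m from the base axis. Payload 10.4 kg.
Tool frame: the origin (TCP) lies midway between the tips of the shut fingers; the grasp point (between the pads) lies 19 mm behind it; x points along the fingers, y is the direction in which the jaws open and shut, and the axes are right-handed (so a half turn about x gives the same grasp; the last joint's range is limited). The gripper opens to 87 mm and grips with 3 to 60 N. Pads are 19 mm wide; open, the fingers measure 117 mm over their backs; the gripper's body (75 mm by 190 mm) begins 51 mm behind the grasp point.
Start: joints at [-1.293, 0.332, -0.065, 1.46, 0.022, 1.35, -0.088], TCP at [0.185, 0.597, 0.223] pointing down, gripper open.
Joint ranges: [-2.6, 2.6], [-0.5, 2.12], [-1.47, 1.34], [0.16, 2.42], [-1.27, 4.41], [0.06, 2.06], [-2.6, 2.6]. Speed limits (rad/s): [2.22, 2.22, 2.79, 2.79, 3.14, 3.14, 3.14].

### API

Orientations are given as a unit quaternion [w, x, y, z].
In Python, from rig import r, let_go, grab, ik, capture, job, readout gives the robot as it stands. The module is installed in compiled form; this text tells all that it offers. Calls block until the motion is done:
- r.move_pose(position, orientation): joint-space move of the TCP to a pose.
- r.move_straight(position, rot=None, rate=0.15, f_stop=None): straight line of the TCP; rot=None keeps the orientation; rate is the mean speed in m/s. With f_stop (N) it stops when the force on the tool has changed by that much, and returns True; else False.
- r.goto_joints(angles): joint-space move.
- let_go() and grab(squeeze=None): open the fingers fully, or close them until they stop; squeeze is the grip in N (None keeps the last).
- r.sleep(seconds).
- ik(position, orientation): joint angles nearest the present ones, or None.
- capture(name): name is "scene" or "top"; returns a dict with "image" (400x640x3 uint8, blue, green, red), "range_z" (400x640 float32, m along the optical axis (not along the pixel's ray), 0 where there is no reading), "mtx" (3x3 intrinsics, pixels), "rvec" (rotation vector, rad) and "tvec" (3), from world to camera coordinates, as OpenCV has them. Camera axes: x right, y down, z forward; pixel columns grow to the right and rows downward; lengths in m; the calibration is good to about 2 mm. A picture is of the moment at which its call begins.
A pose or a line that the arm cannot do raises r.PlanningError and nothing moves.
- job.job_done(): hands the job in, once; it reports no verdict.
Readings, each from a call of its own:
- readout.read_time(): time.
- readout.read_joint_pos(): joint angles.
- readout.read_joint_velocities(): joint speeds.
- readout.read_joint_torque(): joint torques, N m.
- readout.read_eef_pos(): TCP position.
- readout.read_tool_rot(): TCP orientation.
- readout.read_wrist_force(): force on the tool from outside, world axes, zero at the start.
- readout.read_wrist_torque(): the same for the moment, N m.
- readout.read_gripper_width(): finger opening in m.
Only numpy, scipy, OpenCV 4.12 (cv2) and the standard library are available. Lean on these libraries where they do the work, as an engineer would, in place of code of your own. Each camera call takes 0.05 s, during which the arm holds its last target.

### The job

Put the slide back together on the level steel guide bar: thread the long bearing block on first, then the short block with the grease nipple, then the shaft clamp with the two ears, each slid along so that they stand against the bracket and one another. Then fit the end cap fully home on the bar's free end, its bore towards the bracket, let go, and leave the other things on the bench as they stand.

Things in the scene. Friction and masses are not known exactly. Their poses are not given: they have to be found in the camera images.
- bar_root (a point): Where the level guide bar leaves its fixed grey bracket: on the bar's axis at the shoulder face, 120 mm above the bench. x along the bar to its free end, z up. Steel bar 14 mm across, 158 mm long from here. Bracket 46 mm wide, top 142 mm above the bench; all of it is behind the shoulder but a 10 mm lip of its 66 mm wide foot on the bench.
- bar_tip (a point): Centre of the bar's free end (158 mm along x from bar_root, same axes); the last 2 mm are stepped down to 10 mm diameter. To the right stands a fixed 234 mm tall drawer cabinet (x 0.44 to 0.72); its half-open top drawer, 160 to 225 mm above the bench, reaches out to about y = -0.10. A glue bottle 215 mm tall, a tin, a jar and a screwdriver lie nearer the robot, within 0.39 m of its axis.
- long_block_mid (a point): Long aluminium bearing block with four small screw holes on top, on its flat base, 54 mm long in x, 40 wide in y, 40 high. Round bore 21 mm across, right through along x, on the centre of the end faces. Point: middle of block and bore, 20 mm above its underside; z up. 0.1 to 0.21 kg. Either end may go on first.
- short_block_mid (a point): Short aluminium bearing block with one small brass grease nipple 10 mm high on top, on its flat base, 36 mm long in x, 40 wide in y, 40 high. Round bore 21 mm across, right through along x, on the centre of the end faces. Point: middle of block and bore, 20 mm above its underside; z up. 0.1 to 0.21 kg. Either end may go on first.
- clamp_block_mid (a point): Short aluminium shaft clamp with two upright ears and a cross screw on top (ears 28 mm wide in y over both, top 55.5 mm above its underside), on its flat base, 36 mm long in x, 40 wide in y, 40 high. Round bore 21 mm across, right through along x, on the centre of the end faces. Point: middle of block and bore, 20 mm above its underside; z up. 0.1 to 0.21 kg. Either end may go on first.
- end_cap_mid (a point): Dark steel end cap on its flat base, 44 mm long in x, 40 wide in y, 40 high, plus a 4 mm round boss on its closed +x face. Blind bore 21 mm across, 30 deep, in the centre of its -x face (the mouth must face the bracket: its x ends up along the bar's x). Point: middle of the 44 x 40 x 40 block, 20 mm above its underside. 0.1 to 0.21 kg.
- spray_can_b: Bystander: dark green aerosol can, upright, 67 mm across, 206 mm tall. Origin at the centre of its underside.
- pencil_2: Bystander: flat carpenter's pencil lying on the bench, 155 mm long in its y, 14 mm wide, 8 mm high. Origin at the centre of its underside.
- offcut_8: Bystander: small dark wood offcut, 44 x 50 x 30 mm high. Origin at the centre of its underside.
- sanding_block: Bystander: cork sanding block, 65 x 112 (y) x 30 mm high. Origin at the centre of its underside.
Things that resemble listed ones, but are neither listed nor needed, are in the scene too. Leave any orange or purple look-alike of the part that bears short_block_mid alone.

How it is judged:
On the way, in this order (a step that is already met when the one before it is completed fails the run):
1. the long block is on the bar (x of long_block_mid in the frame of bar_root between 0 and 0.12 m and y of long_block_mid in the frame of bar_root between -0.008 and 0.008 m and z of long_block_mid in the frame of bar_root between -0.008 and 0.008 m), for 0.1 s.
2. the short block with the grease nipple is on the bar (x of short_block_mid in the frame of bar_root between 0 and 0.13 m and y of short_block_mid in the frame of bar_root between -0.008 and 0.008 m and z of short_block_mid in the frame of bar_root between -0.008 and 0.008 m), for 0.1 s.
3. the eared clamp is on the bar (x of clamp_block_mid in the frame of bar_root between 0 and 0.135 m and y of clamp_block_mid in the frame of bar_root between -0.008 and 0.008 m and z of clamp_block_mid in the frame of bar_root between -0.008 and 0.008 m), for 0.1 s.
4. the end cap is on the bar (x of end_cap_mid in the frame of bar_root between 0 and 0.17 m and y of end_cap_mid in the frame of bar_root between -0.008 and 0.008 m and z of end_cap_mid in the frame of bar_root between -0.008 and 0.008 m), for 0.1 s.
At the end, for the whole second after the job is handed in: In order from the bracket: long block, short block, clamp, cap, all round the bar (8 mm, 0.15 rad), let go. The blocks' middles are at most 8 mm beyond their tight places (27, 72, 108 mm from the shoulder), the cap within 6 mm of fully home (middle 150 mm from the shoulder) (x of long_block_mid in the frame of bar_root between 0.021 and 0.035 m and y of long_block_mid in the frame of bar_root between -0.008 and 0.008 m and z of long_block_mid in the frame of bar_root between -0.008 and 0.008 m and angle between the x axis of each of long_block_mid, short_block_mid, clamp_block_mid, end_cap_mid and the x axis of bar_root, either way round below 0.15 rad and x of short_block_mid in the frame of bar_root between 0.066 and 0.08 m and y of short_block_mid in the frame of bar_root between -0.008 and 0.008 m and z of short_block_mid in the frame of bar_root between -0.008 and 0.008 m and x of clamp_block_mid in the frame of bar_root between 0.102 and 0.116 m and y of clamp_block_mid in the frame of bar_root between -0.008 and 0.008 m and z of clamp_block_mid in the frame of bar_root between -0.008 and 0.008 m and x of end_cap_mid in the frame of bar_root between 0.144 and 0.156 m and y of end_cap_mid in the frame of bar_root between -0.008 and 0.008 m and z of end_cap_mid in the frame of bar_root between -0.008 and 0.008 m); the robot touches nothing.
It fails at once if a bystander is shoved more than 3 cm (distance of any of spray_can_b, pencil_2, offcut_8, sanding_block from where it was at the start of the episode above 0.03 m).
It fails at once if a bystander is knocked over (angle between any of spray_can_b, pencil_2, offcut_8, sanding_block's own z axis and vertical above 0.6 rad).
It also fails if it takes over 72 s, if anything falls off the work surface, if the arm or the gripper's body presses on something with over 40 N, if the wrist force passes 120 N, or if a joint passes its speed limit or range.

## Working session

There is one attempt and no reset: what is moved stays moved. The work goes in short steps, each a Python script; the robot and the scene stay as the last script left them, time stands still between calls to the robot, and variables do not carry over. Pictures are saved under pics/ and viewed, and the job is handed in when it is done.

```bash
mkdir -p pics; ls
cat > h.py <<'E'
import numpy as np, cv2, pickle
from rig import r, let_go, grab, ik, capture, job, readout
E
python3 - <<'E'
from h import *
for n in ("scene","top"):
    c=capture(n); pickle.dump(c,open(n+"0.pkl","wb")); cv2.imwrite(f"pics/{n}0.png",c["image"])
    R=cv2.Rodrigues(c["rvec"])[0]; print(n,c["mtx"].tolist(),"campos",(-R.T@np.ravel(c["tvec"])).round(3),R.round(3).tolist())
print(readout.read_time(),readout.read_eef_pos(),readout.read_tool_rot(),readout.read_gripper_width())
E
```

```text
pics
scene [[444.24313658026983, 0.0, 318.35838087681515], [0.0, 444.24313658026983, 194.98954200074937], [0.0, 0.0, 1.0]] campos [ 0.108 -0.507  0.896] [[0.81, -0.586, 0.004], [-0.431, -0.601, -0.673], [0.397, 0.544, -0.739]]
top [[438.6912125096959, 0.0, 319.7498355225649], [0.0, 438.6912125096959, 198.8011353394856], [0.0, 0.0, 1.0]] campos [0.358 0.087 0.981] [[-0.016, -1.0, -0.015], [-0.986, 0.019, -0.168], [0.168, 0.012, -0.986]]
0.1 [0.18509272 0.59661305 0.22182447] [ 0.69907218  0.10550598  0.69917475 -0.10640134] 0.08693673113042463
```

View pics/scene0.png

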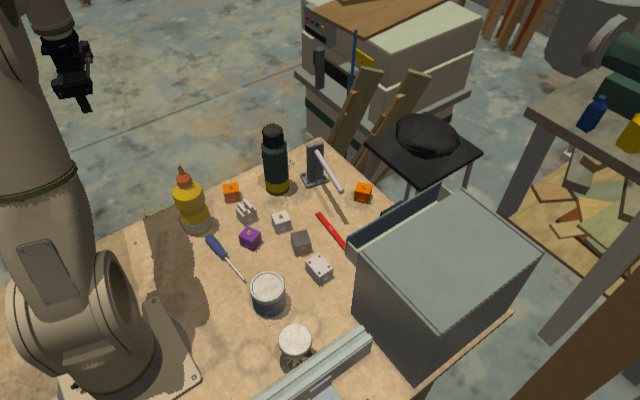

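View pics/top0.png

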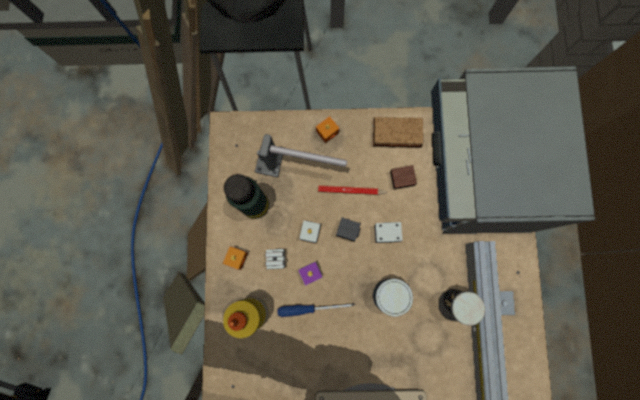

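The top picture shows the bracket near (268,155), with the bar running to about (346,163). The blocks are the long one at (388,232), the nipple block at (310,231), the eared clamp at (275,259) and the dark cap at (348,229). The orange and purple look-alikes are separate. Next I'll zoom in.

Run:
```python
import pickle,cv2
c=pickle.load(open("top0.pkl","rb"))["image"]
cv2.imwrite("pics/topz.png",cv2.resize(c[110:290,210:450],None,fx=3.3,fy=3.3,interpolation=cv2.INTER_CUBIC))
c=pickle.load(open("scene0.pkl","rb"))["image"]
cv2.imwrite("pics/scz.png",cv2.resize(c[120:300,170:390],None,fx=3.3,fy=3.3,interpolation=cv2.INTER_CUBIC))
```

```text
(no output)
```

View pics/topz.png

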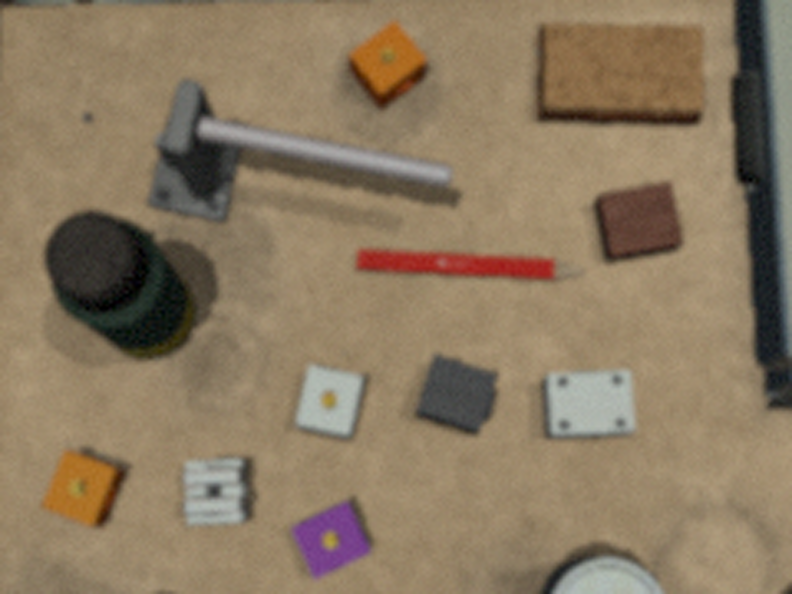

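View pics/scz.png

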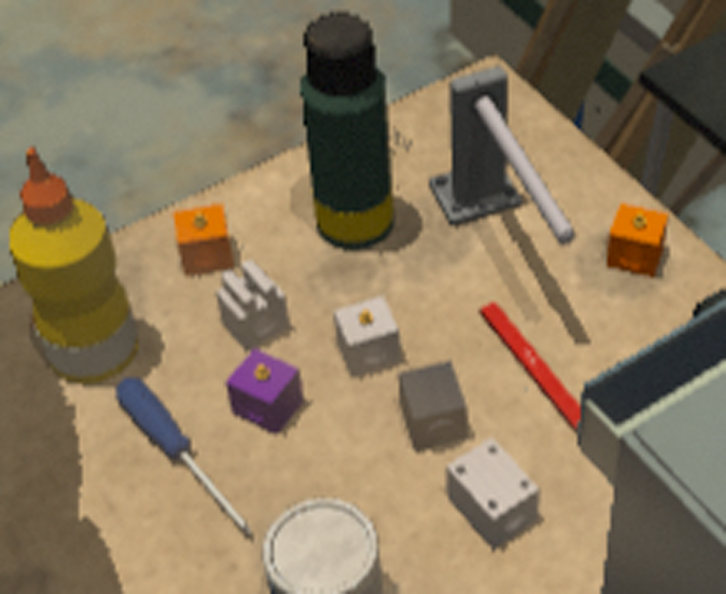

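```bash
cat >> h.py <<'E'
def cloud(c):
    R=cv2.Rodrigues(c["rvec"])[0]; K=c["mtx"]; z=c["range_z"].astype(float)
    v,u=np.mgrid[0:z.shape[0],0:z.shape[1]]
    P=np.stack([(u-K[0,2])/K[0,0]*z,(v-K[1,2])/K[1,1]*z,z],-1)
    W=(P-np.ravel(c["tvec"]))@R
    W[z<=0]=np.nan
    return W
def onplane(c,uv,h):
    R=cv2.Rodrigues(c["rvec"])[0]; K=c["mtx"]
    uv=np.atleast_2d(uv).astype(float)
    d=np.c_[(uv[:,0]-K[0,2])/K[0,0],(uv[:,1]-K[1,2])/K[1,1],np.ones(len(uv))]@R
    o=-R.T@np.ravel(c["tvec"])
    return o+d*((h-o[2])/d[:,2])[:,None]
def proj(c,P):
    return cv2.projectPoints(np.atleast_2d(P).astype(float),c["rvec"],c["tvec"],c["mtx"],None)[0][:,0]
E
python3 - <<'E'
from h import *
c=pickle.load(open("top0.pkl","rb")); W=cloud(c)
print("bench z", np.nanmedian(W[200:220,260:290,2]))
im=c["image"]
for name,(x0,x1,y0,y1),h in [("long",(368,408,215,250),.04),("short",(296,325,216,247),.04),("cap",(332,366,213,245),.04),("clamp",(260,290,243,275),.0555),("clampbase",(260,290,243,275),.04),("offcut",(388,420,163,192),.03),("sand",(370,428,114,150),.03)]:
    Z=W[y0:y1,x0:x1,2]
    m=((Z>h-.008)&(Z<h+.008)).astype(np.uint8)
    n,l,s,ce=cv2.connectedComponentsWithStats(m); k=1+np.argmax(s[1:,4])
    v,u=np.nonzero((l==k) if name!="clamp" else m)
    zz=np.median(Z[v,u])
    P=onplane(c,np.c_[u+x0,v+y0],h)[:,:2]
    (cx,cy),(w,hh),a=cv2.minAreaRect((P*1000).astype(np.float32))
    print(name,"medz",zz.round(4),"ctr",round(cx,1),round(cy,1),"size",round(w+2,1),round(hh+2,1),"ang",round(a,1), len(P), "mean",(P.mean(0)*1000).round(1))
# bar: points at z>.1
Z=W[...,2]
m=(Z>.117)&(Z<.14); m[:,:275]=0; m[:, 350:]=0; m[:140]=0;m[175:]=0
P=W[m]; print(len(P)); 
d=cv2.fitLine(P.astype(np.float32),cv2.DIST_HUBER,0,.001,.001).ravel(); print("bar",d.round(4), P[:,2].max(), P.min(0),P.max(0))
t=(P-d[3:])@d[:3]; print(d[3:]+d[:3]*t.min(), d[3:]+d[:3]*t.max())
m=(Z>.1); m[:,:240]=0; m[:,278:]=0; m[:130]=0;m[178:]=0
P=W[m&(Z>.137)]; print("bracket top",P.min(0),P.max(0),np.median(P,0), cv2.minAreaRect((P[:,:2]*1000).astype(np.float32)))
E
```

```text
bench z 0.00045139373828268273
long medz 0.0403 ctr 444.9 -46.6 size 42.5 57.0 ang 2.2 485 mean [444.8 -46.7]
short medz 0.0402 ctr 449.4 122.9 size 38.2 42.5 ang 77.0 314 mean [449.3 122.9]
cap medz 0.0405 ctr 452.6 38.9 size 48.0 42.3 ang 70.3 389 mean [453.   39.8]
clamp medz 0.0551 ctr 392.0 197.6 size 37.7 31.1 ang 89.9 187 mean [391.8 197. ]
clampbase medz 0.0406 ctr 377.4 196.2 size 12.5 36.7 ang 3.8 51 mean [375.2 195.1]
offcut medz 0.0303 ctr 568.4 -86.9 size 47.1 53.2 ang 9.3 462 mean [568.3 -86.7]
sand medz 0.0301 ctr 673.1 -80.0 size 111.2 65.4 ang 88.7 1326 mean [673.8 -79.9]
504
bar [0.2098 0.9777 0.     0.593  0.1193 0.1261] 0.13073525323920737 [0.57156379 0.04389257 0.11768456] [0.61459784 0.186775   0.13073525]
[0.57683711 0.04377403 0.12610969] [0.60768558 0.18753928 0.12610969]
bracket top [0.53241903 0.19464241 0.1377474 ] [0.63545416 0.24124385 0.20858284] [0.6090254  0.20639633 0.14205402] ((582.8378295898438, 215.53802490234375), (19.456058502197266, 111.46080780029297), 70.58242797851562)
```

Run:
```python
from h import *
cs=pickle.load(open("scene0.pkl","rb")); ct=pickle.load(open("top0.pkl","rb"))
A=cv2.resize(cs["image"][0:140,20:180],None,fx=2.6,fy=2.6,interpolation=cv2.INTER_CUBIC)
B=cv2.resize(cs["image"][220:290,225:345],None,fx=6,fy=6,interpolation=cv2.INTER_CUBIC)
cv2.imwrite("pics/grip.png",A);cv2.imwrite("pics/cap.png",B)
# bar axis in both views
for n,c in (("top",ct),("scene",cs)):
    W=cloud(c);Z=W[...,2]
    m=(Z>.108)&(Z<.136)&(abs(W[...,0]-.593)<.04)&(W[...,1]>.0)&(W[...,1]<.185)
    mm=m.astype(np.uint8); k,l,s,ce=cv2.connectedComponentsWithStats(mm); i=1+np.argmax(s[1:,4]); v,u=np.nonzero(l==i)
    P=onplane(c,np.c_[u,v],.12)[:,:2]
    d=cv2.fitLine(P.astype(np.float32),cv2.DIST_L2,0,.001,.001).ravel(); 
    if d[1]>0:d[:2]*=-1
    t=(P-d[2:])@d[:2]; print(n,len(P),"dir",d[:2],np.degrees(np.arctan2(d[1],d[0])),"tipP",d[2:]+d[:2]*(t.max()), "at y=.1 x=",d[2]+d[0]*(.1-d[3])/d[1], "width",np.ptp((P-d[2:])@[-d[1],d[0]]))
# tall things
W=cloud(ct);Z=W[...,2]
for name,(x0,x1,y0,y1),hl in [("can",(220,275,170,222),.19),("glue",(220,265,298,342),.08),("tin",(370,415,275,318),.02),("jar",(438,486,285,328),.02),("offcut",(390,418,163,192),.02)]:
    w=W[y0:y1,x0:x1].reshape(-1,3); w=w[w[:,2]>hl]
    print(name,"x",w[:,0].min().round(3),w[:,0].max().round(3),"y",w[:,1].min().round(3),w[:,1].max().round(3),"z",w[:,2].max().round(3))
w=W[60:240,425:480].reshape(-1,3); w=w[(w[:,2]>.14)&(w[:,0]>.4)]; print("drawer y max",np.nanpercentile(w[:,1],[99,99.9,100]),"x min",np.nanmin(w[:,0]))
```

```text
top 497 dir [-0.22116669 -0.975236  ] -102.777565 tipP [0.57725769 0.04370541] at y=.1 x= 0.59002435 width 0.014283571788013974
scene 267 dir [-0.22629926 -0.97405785] -103.07929 tipP [0.57564574 0.03705459] at y=.1 x= 0.5902696 width 0.015440237695942858
can x 0.49 0.54 y 0.221 0.273 z 0.21
glue x 0.244 0.312 y 0.215 0.283 z 0.216
tin x 0.274 0.345 y -0.085 -0.01 z 0.084
jar x 0.243 0.33 y -0.234 -0.155 z 0.108
offcut x 0.544 0.593 y -0.114 -0.06 z 0.035
drawer y max [-0.10991041 -0.10896755 -0.10881962] x min 0.441150914988635
```

View pics/grip.png

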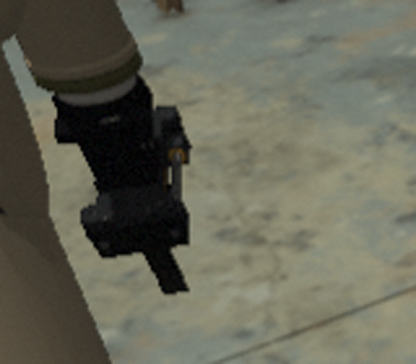

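View pics/cap.png

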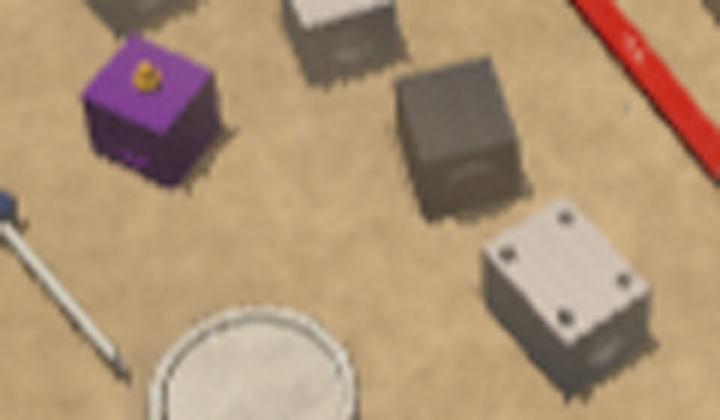

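Run:
```python
from h import *
for n in ("scene","top"):
    c=pickle.load(open(n+"0.pkl","rb")); W=cloud(c)
    for nm,ctr,yaw,hl in (("cap",(.4526,.0389),-109.7,.022),("short",(.4494,.1229),-103,.018)):
        a=np.radians(yaw); X=np.array([np.cos(a),np.sin(a)]);Y=np.array([-X[1],X[0]])
        q=W.reshape(-1,3); d=q[:,:2]-ctr; bx=d@X; by=d@Y
        for s in (1,-1):
            print(n,nm,"face",s)
            for z0 in range(2,38,6):
                row=[]
                for y0 in range(-20,20,5):
                    k=(s*bx>.0)&(s*bx<.05)&(by*1000>=y0)&(by*1000<y0+5)&(q[:,2]*1000>=z0)&(q[:,2]*1000<z0+6)
                    row.append(f"{np.median(s*bx[k])*1000:.0f}" if k.any() else "-")
                print(z0,row)
```

```text
scene cap face 1
2 ['21', '24', '23', '24', '-', '24', '23', '23']
8 ['17', '24', '23', '27', '27', '27', '22', '22']
14 ['17', '23', '27', '27', '26', '27', '24', '23']
20 ['22', '23', '27', '28', '28', '27', '26', '22']
26 ['18', '24', '25', '26', '26', '25', '23', '23']
32 ['16', '14', '16', '16', '22', '18', '22', '18']
scene cap face -1
2 ['9', '-', '-', '-', '-', '-', '-', '-']
8 ['11', '-', '-', '-', '-', '-', '-', '-']
14 ['7', '-', '-', '-', '-', '-', '-', '-']
20 ['15', '-', '-', '-', '-', '-', '-', '-']
26 ['6', '-', '-', '-', '-', '-', '-', '-']
32 ['10', '16', '6', '11', '6', '12', '8', '9']
scene short face 1
2 ['19', '20', '20', '15', '20', '13', '19', '20']
8 ['19', '22', '20', '15', '15', '15', '21', '20']
14 ['19', '21', '20', '-', '-', '-', '20', '20']
20 ['21', '20', '-', '-', '-', '-', '19', '20']
26 ['16', '21', '19', '20', '20', '20', '20', '21']
32 ['13', '10', '7', '19', '21', '12', '17', '18']
scene short face -1
2 ['5', '-', '-', '-', '-', '-', '-', '-']
8 ['8', '-', '-', '-', '-', '-', '-', '-']
14 ['7', '-', '-', '-', '-', '-', '-', '-']
20 ['2', '-', '-'
[... 600 characters left out ...]
, '-', '-', '-']
26 ['8', '-', '-', '-', '-', '-', '-', '-']
32 ['6', '12', '18', '13', '12', '14', '22', '9']
top short face 1
2 ['27', '41', '33', '34', '26', '35', '37', '20']
8 ['9', '-', '18', '18', '-', '17', '-', '-']
14 ['5', '18', '-', '-', '-', '18', '-', '18']
20 ['12', '-', '-', '-', '-', '-', '-', '-']
26 ['-', '18', '-', '-', '-', '-', '-', '18']
32 ['10', '16', '7', '13', '-', '-', '-', '3']
top short face -1
2 ['27', '-', '42', '31', '34', '42', '-', '42']
8 ['13', '-', '-', '-', '-', '-', '-', '-']
14 ['10', '-', '-', '-', '-', '-', '-', '-']
20 ['3', '-', '-', '-', '-', '-', '-', '-']
26 ['6', '-', '-', '-', '-', '-', '-', '-']
32 ['9', '2', '9', '11', '11', '17', '8', '-']
```

Run:
```python
from h import *
from scipy.spatial.transform import Rotation as Ro
c=pickle.load(open("scene0.pkl","rb")); W=cloud(c)[:125,20:130].reshape(-1,3)
p=readout.read_eef_pos(); q=readout.read_tool_rot(); M=Ro.from_quat(np.roll(q,-1)).as_matrix(); print(M.round(3))
T=(W-p)@M
k=(abs(T)<.3).all(1); T=T[k]
for a in np.arange(-.26,.02,.02):
    s=T[(T[:,0]>=a)&(T[:,0]<a+.02)]
    if len(s): print(a.round(2),len(s),"y",s[:,1].min().round(3),s[:,1].max().round(3),"z",s[:,2].min().round(3),s[:,2].max().round(3))
ct=pickle.load(open("top0.pkl","rb")); W=cloud(ct)
X=np.array([-.2235,-.9747]);Y=np.array([-X[1],X[0]]); tip=np.array([.576,.040])
q=W.reshape(-1,3); d=q[:,:2]-tip; bx=d@X;by=d@Y
k=(q[:,2]>.138)&(q[:,2]<.146)&(abs(by)<.03)&(bx<-.14)&(bx>-.22); print("bracket top bx",np.percentile(bx[k],[1,50,99]),"by",np.percentile(by[k],[1,50,99]))
k=(q[:,2]>.12)&(abs(by+.105)<.045)&(bx<-.1)&(bx>-.28); print("can bx",np.percentile(bx[k],[0,1,99,100])+.158,"by",np.percentile(by[k],[0,1,99,100]))
cs=pickle.load(open("scene0.pkl","rb")); q=cloud(cs).reshape(-1,3); d=q[:,:2]-tip; bx=d@X;by=d@Y
k=(q[:,2]>.1)&(abs(by+.105)<.045)&(bx<-.1)&(bx>-.28); print("can scene bx",np.percentile(bx[k],[0,1,99,100])+.158,"by",np.percentile(by[k],[0,1,99,100]))
k=(q[:,2]>.03)&(q[:,2]<.135)&(abs(by)<.022)&(abs(by)>.009)&(bx<-.13)&(bx>-.2); print("shoulder scene bx",np.percentile(bx[k],[5,25,50,75,95])+.158)
```

```text
[[-0.     0.296  0.955]
 [-0.001  0.955 -0.296]
 [-1.    -0.001  0.   ]]
-0.26 379 y -0.046 0.001 z -0.035 0.042
-0.24 404 y -0.046 0.006 z -0.038 0.042
-0.22 423 y -0.047 0.011 z -0.041 0.044
-0.2 226 y -0.044 -0.002 z -0.038 0.044
-0.18 553 y -0.055 0.022 z -0.036 0.039
-0.16 217 y -0.056 -0.008 z -0.025 0.038
-0.14 238 y -0.056 0.014 z -0.023 0.026
-0.12 747 y -0.099 0.092 z -0.036 0.039
-0.1 439 y -0.1 0.09 z -0.037 0.039
-0.08 182 y -0.093 0.084 z -0.035 0.039
-0.06 55 y -0.063 0.057 z -0.01 0.013
-0.04 66 y -0.059 -0.047 z -0.01 0.013
-0.02 71 y -0.057 -0.047 z -0.01 0.012
-0.0 3 y -0.052 -0.05 z -0.007 0.006
bracket top bx [-0.17698116 -0.16891218 -0.16168689] by [-0.02268801 -0.00147431  0.02088264]
can bx [-0.06069751 -0.05422631  0.0017121   0.00255011] by [-0.13800685 -0.13682376 -0.07672145 -0.07220147]
can scene bx [-0.05059902 -0.04628309  0.0058977   0.00852388] by [-0.13687826 -0.13638037 -0.07614757 -0.07278276]
shoulder scene bx [-0.00568827 -0.00278106 -0.0014599  -0.00062846  0.00095384]
```

The cap's closed boss faces −y, so its mouth already faces the bracket. The gripper body's 190 mm runs along the jaws. Two clearances matter:

- **Spray can:** it blocks the hand near the bracket, so I'll let the long block go early and push it home with the short block.
- **Glue bottle:** it is close to the clamp, so I'll grasp the clamp with the tool leaning 15°.

Next I'll check that the arm can reach all the poses.

```bash
cat >> h.py <<'E'
from scipy.spatial.transform import Rotation as Ro
BX=np.array([-.2235,-.9747,0]);BX/=np.linalg.norm(BX); BY=np.array([-BX[1],BX[0],0]); TIP=np.array([.5765,.0415,.12]); ROOT=TIP-.158*BX
BYAW=np.degrees(np.arctan2(BX[1],BX[0]))
def quat(yaw,lean=0,flip=False):
    a,l=np.radians(yaw),np.radians(lean)
    X=np.array([np.cos(a),np.sin(a),0]); Y=np.array([-X[1],X[0],0])
    tx=np.array([0,0,-1])*np.cos(l)-X*np.sin(l)
    ty=-Y if flip else Y
    M=np.c_[tx,ty,np.cross(tx,ty)]
    return np.roll(Ro.from_matrix(M).as_quat(),1), tx
def tcp(g,yaw,lean=0,flip=False):
    q,tx=quat(yaw,lean,flip); return np.asarray(g,float)+.019*tx,q
def barpt(b,z=.12,s=0): 
    p=ROOT+b*BX+s*BY; p[2]=z; return p
def st(tag=""):
    print(tag,"t",round(float(readout.read_time()),2),"tcp",np.round(readout.read_eef_pos(),4),"w",round(float(readout.read_gripper_width()),4),"F",np.round(readout.read_wrist_force(),1))
PARTS=dict(long=((.445,-.0466),-87.8,0),short=((.4494,.1229),-103,0),clamp=((.392+.010,.197-.005),-90,15),cap=((.4526,.0389),-109.7,0))
E
python3 - <<'E'
from h import *
print(BYAW,ROOT)
for f in (0,1):
  for n,(xy,yaw,l) in PARTS.items():
    for z in (.021,.2):
        p,q=tcp((*xy,z),yaw,l,f); j=ik(p,q); print(f,n,z,None if j is None else np.round(j,2))
  for b,l in ((.21,0),(.06,0),(.072,0),(.19,15),(.108,15),(.2,0),(.15,0)):
    for z in (.12,.2):
        p,q=tcp(barpt(b,z),BYAW,l,f); j=ik(p,q); print(f,b,z,None if j is None else np.round(j,2))
E
```

```text
-102.91473875566099 [0.61181314 0.19550319 0.12      ]
0 long 0.021 [-0.71  0.27  0.78  2.17 -0.26  0.8   0.28]
0 long 0.2 [-0.78 -0.09  0.76  2.    0.07  1.22 -0.01]
0 short 0.021 [-0.77  0.26  0.45  2.11 -0.16  0.8  -0.46]
0 short 0.2 [-0.81 -0.01  0.45  1.94  0.    1.21 -0.59]
0 clamp 0.021 [-0.78  0.18  0.44  2.23 -0.5   0.72  0.02]
0 clamp 0.2 [-0.8  -0.13  0.4   2.06 -0.22  1.1  -0.3 ]
0 cap 0.021 [-0.74  0.26  0.61  2.14 -0.2   0.8  -0.35]
0 cap 0.2 [-0.77 -0.05  0.57  1.97  0.03  1.21 -0.55]
0 0.21 0.12 [-0.63  0.35  0.68  1.8  -0.25  1.08 -0.09]
0 0.21 0.2 [-0.64  0.26  0.68  1.71 -0.17  1.23 -0.15]
0 0.06 0.12 [-0.7   0.43  0.51  1.66 -0.23  1.11 -0.35]
0 0.06 0.2 [-0.72  0.36  0.53  1.57 -0.19  1.26 -0.38]
0 0.072 0.12 [-0.69  0.42  0.51  1.67 -0.23  1.11 -0.34]
0 0.072 0.2 [-0.71  0.35  0.53  1.59 -0.18  1.26 -0.37]
0 0.19 0.12 [-0.64  0.38  0.84  1.84 -0.62  1.1   0.23]
0 0.19 0.2 [-0.63  0.26  0.8   1.76 -0.48  1.22  0.1 ]
0 0.108 0.12 [-0.6   0.36  0.62  1.8  -0.54  1.04  0.03]
0 0.108 0.2 [-0.62  0.27  0.63  1.71 -0.45  1.18 -0.07]
0 0.2 0.12 [-0.63  0.35  0.66  1.79 
[... 634 characters left out ...]
1 -1.24  1.63  0.49  1.35  2.5 ]
1 0.06 0.12 [ 0.56  0.76 -1.25  1.59  0.74  1.34  2.13]
1 0.06 0.2 [ 0.56  0.65 -1.24  1.5   0.62  1.43  2.21]
1 0.072 0.12 [ 0.59  0.75 -1.25  1.6   0.73  1.33  2.15]
1 0.072 0.2 [ 0.59  0.64 -1.24  1.52  0.61  1.42  2.23]
1 0.19 0.12 [ 1.07  0.77 -1.39  1.75  0.57  1.15  2.49]
1 0.19 0.2 [ 1.09  0.6  -1.38  1.67  0.38  1.24  2.59]
1 0.108 0.12 [ 0.84  0.67 -1.24  1.72  0.46  1.07  2.44]
1 0.108 0.2 [ 0.85  0.54 -1.24  1.64  0.3   1.18  2.52]
1 0.2 0.12 [ 0.86  0.64 -1.24  1.72  0.64  1.26  2.38]
1 0.2 0.2 [ 0.87  0.52 -1.24  1.63  0.5   1.36  2.48]
1 0.15 0.12 [ 0.75  0.68 -1.24  1.68  0.67  1.28  2.29]
1 0.15 0.2 [ 0.76  0.56 -1.24  1.59  0.54  1.38  2.38]
```

```bash
cat >> h.py <<'E'
def pick(n,hi=.24,gz=None,squeeze=30):
    xy,yaw,l=PARTS[n]; gz=gz or (.024 if l else .021)
    p,q=tcp((*xy,hi),yaw,l); r.move_pose(p,q); st("above")
    p,q=tcp((*xy,gz),yaw,l); s=r.move_straight(p,rate=.2,f_stop=12); st(f"down stop={s}")
    return s
def line(g,yaw,l=0,rate=.2,f=None):
    p,q=tcp(g,yaw,l); s=r.move_straight(p,rot=q,rate=rate,f_stop=f); st(f"line stop={s}"); return s
def shot(tag,box=None,fx=1):
    for n in ("top","scene"):
        c=capture(n); pickle.dump(c,open(f"{n}_{tag}.pkl","wb")); im=c["image"]
        if n=="top": im=cv2.resize(im[110:290,210:450],None,fx=3.3,fy=3.3,interpolation=cv2.INTER_CUBIC)
        else: im=cv2.resize(im[110:310,180:420],None,fx=3,fy=3,interpolation=cv2.INTER_CUBIC)
        cv2.imwrite(f"pics/{n}_{tag}.png",im)
E
python3 - <<'E'
from h import *
p=readout.read_eef_pos(); r.move_straight([p[0],p[1],.36],rate=.25)
s=pick("long")
if not s:
    grab(30); st("grab")
    xy,yaw,l=PARTS["long"]
    line((*xy,.16),yaw); 
    line(barpt(.205,.16),BYAW); line(barpt(.205,.1195),BYAW)
    shot("L1")
E
```

```text
above t 3.31 tcp [ 0.4454 -0.0458  0.2212] w 0.0868 F [ 0.4 -0.6  0.4]
down stop=True t 4.43 tcp [ 0.4434 -0.0468  0.0006] w 0.0873 F [-2.7  0.1  9.8]
```

It touched the bench lightly at the end of the descent, with no harm done. I'll raise it 2 mm and grip.

Run:
```python
from h import *
xy,yaw,l=PARTS["long"]
line((*xy,.0225),yaw,rate=.03)
grab(30); st("grab")
line((*xy,.16),yaw); 
line(barpt(.205,.16),BYAW); line(barpt(.205,.121),BYAW,rate=.1)
r.sleep(.2); st()
shot("L1")
```

```text
line stop=False t 4.73 tcp [ 0.4454 -0.0465  0.0038] w 0.0867 F [ 0.7 -0.  -0.5]
grab t 5.58 tcp [ 0.445  -0.0466  0.0035] w 0.0399 F [0.7 0.2 0.3]
line stop=False t 6.42 tcp [ 0.4443 -0.0465  0.14  ] w 0.0398 F [-0.2 -0.1 -1.5]
line stop=False t 7.21 tcp [ 0.5648 -0.0054  0.1401] w 0.0398 F [-0.4  0.3 -2.2]
line stop=False t 7.75 tcp [ 0.5659 -0.0045  0.1022] w 0.0398 F [ 0.4 -0.3 -1.5]
 t 7.95 tcp [ 0.5664 -0.0043  0.1026] w 0.0399 F [-0.2  1.6 -1.8]
```

View pics/scene_L1.png

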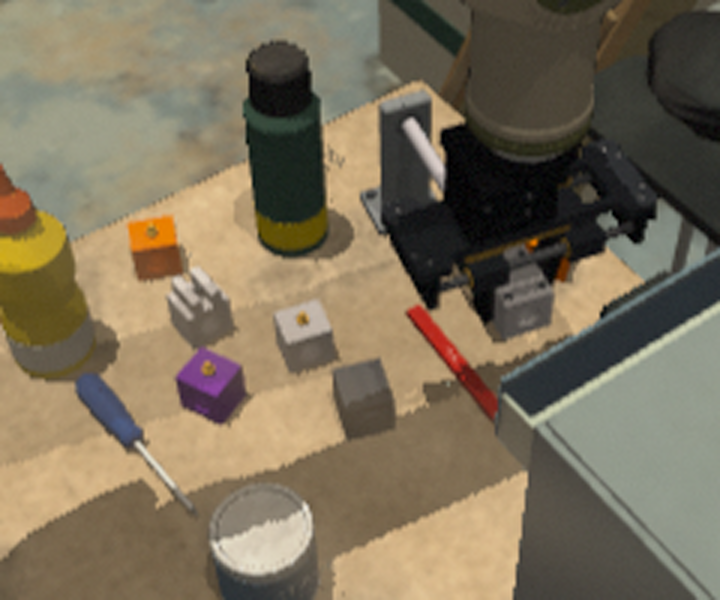

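View pics/top_L1.png

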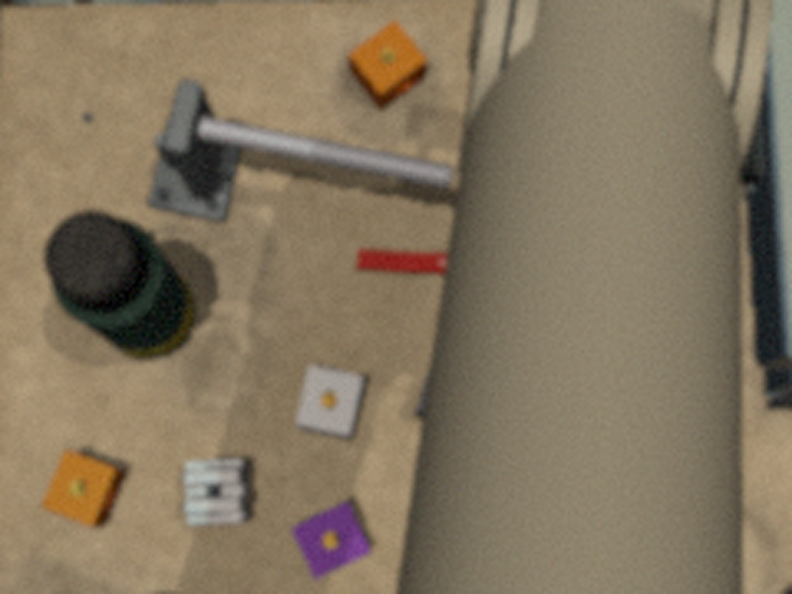

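The scene view shows the long block held level just outside the bar tip, around (523,300) in the crop, with its near end face visible. Before threading I'll check its position against the bar with the depth reading.

Run:
```python
from h import *
c=pickle.load(open("scene_L1.pkl","rb")); q=cloud(c).reshape(-1,3)
d=q-ROOT; b=d@BX; s=d@BY; z=q[:,2]
k=(b>.226)&(b<.24)&(z>.095)&(z<.145)&(abs(s)<.035)
print(k.sum(),"face b",np.median(b[k]),"s",np.percentile(s[k],[2,98]),"z",np.percentile(z[k],[2,98]))
for z0 in range(98,142,6): print(z0,[f"{np.median(b[m])*1000:.0f}" if (m:=((s*1000>=y)&(s*1000<y+5)&(z*1000>=z0)&(z*1000<z0+6)&(b>.18)&(b<.25))).any() else '-' for y in range(-30,30,5)])
```

```text
232 face b 0.23384378971351508 s [-0.02003719  0.01997965] z [0.0990307  0.14103403]
98 ['216', '-', '230', '235', '234', '234', '235', '235', '234', '234', '235', '-']
104 ['206', '217', '229', '234', '231', '231', '229', '229', '232', '235', '233', '-']
110 ['211', '232', '222', '234', '235', '232', '223', '229', '235', '234', '-', '-']
116 ['212', '216', '230', '235', '-', '-', '-', '229', '234', '235', '-', '-']
122 ['216', '216', '228', '236', '233', '-', '-', '-', '236', '235', '-', '217']
128 ['217', '216', '223', '235', '235', '235', '234', '235', '235', '235', '227', '218']
134 ['218', '216', '225', '227', '229', '221', '215', '214', '217', '215', '214', '217']
140 ['218', '-', '232', '226', '220', '222', '228', '224', '190', '214', '214', '217']
```

The block's face is centred on the bar axis within about 1 mm, so I'll thread it on.

Run:
```python
from h import *
s=line(barpt(.060,.1205),BYAW,rate=.1,f=10)
print(readout.read_wrist_torque())
```

```text
line stop=False t 9.65 tcp [0.5984 0.1362 0.1016] w 0.0398 F [-0.2 -0.3 -1.8]
[-0.06355958  0.04648911 -0.02742641]
```

Run:
```python
from h import *
line(barpt(.060,.118),BYAW,rate=.03,f=6)
let_go(); st("rel")
line(barpt(.060,.24),BYAW,rate=.2,f=10)
s=pick("short",gz=.0235)
if not s:
    grab(30); st("grab")
    xy,yaw,l=PARTS["short"]
    line((*xy,.23),yaw,rate=.3)
    line(barpt(.195,.20),BYAW,rate=.3); line(barpt(.195,.121),BYAW,rate=.15)
    r.sleep(.15); shot("S1")
```

```text
line stop=False t 9.9 tcp [0.5989 0.1364 0.0999] w 0.0398 F [-2.6 -1.1  7.4]
rel t 10.93 tcp [0.5984 0.137  0.099 ] w 0.0869 F [-0.8 -0.3 -0.2]
line stop=False t 11.68 tcp [0.5978 0.137  0.2198] w 0.0871 F [-0.  -0.2  0.4]
above t 12.36 tcp [0.4494 0.1234 0.2208] w 0.0869 F [ 0.1 -0.1 -0.2]
down stop=False t 13.59 tcp [0.4502 0.1229 0.0051] w 0.0871 F [ 0.3 -0.1  0.5]
grab t 14.43 tcp [0.4494 0.1229 0.0045] w 0.0397 F [-0.6 -0.1  0.5]
line stop=False t 15.28 tcp [0.4486 0.1226 0.2095] w 0.0402 F [-0.5  0.3 -2.4]
line stop=False t 15.99 tcp [0.5673 0.0048 0.1793] w 0.0399 F [-0.8  0.6 -2.6]
line stop=False t 16.67 tcp [0.5686 0.0058 0.1028] w 0.0395 F [ 0.2 -0.7 -0.8]
```

View pics/scene_S1.png

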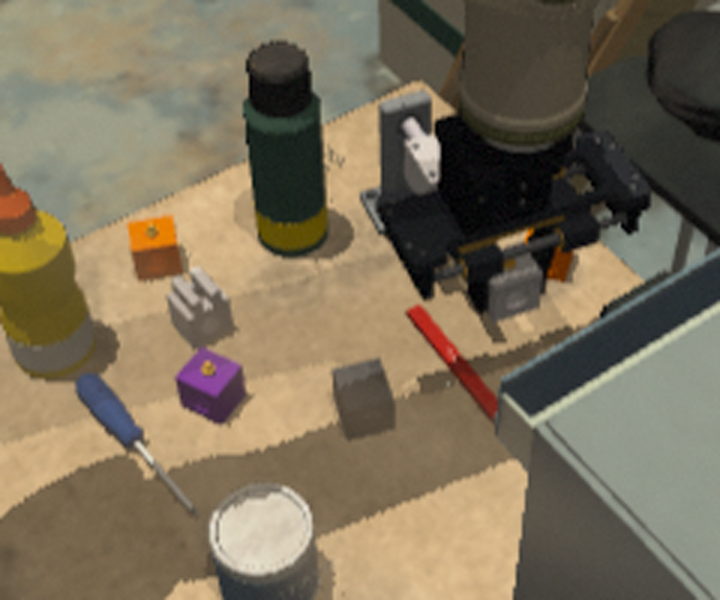

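View pics/top_S1.png

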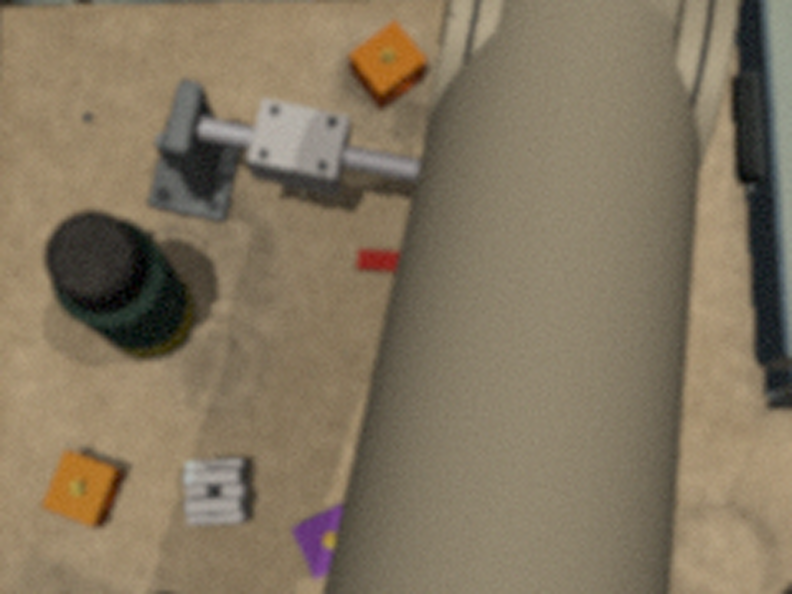

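The top view shows the long block hanging square on the bar at (298,140). The short block is held in line past the tip. I'll thread it and push both blocks home until the force rises.

Run:
```python
from h import *
s=line(barpt(.112,.1205),BYAW,rate=.12,f=10)
if not s:
    s=line(barpt(.066,.1205),BYAW,rate=.05,f=12)
    print("b",(readout.read_eef_pos()-ROOT)@BX)
    shot("S2")
```

```text
line stop=False t 17.76 tcp [0.5867 0.0853 0.1015] w 0.0395 F [ 0.2 -0.5 -1. ]
line stop=True t 18.55 tcp [0.596 0.127 0.101] w 0.0396 F [-1.1 -0.6  2.7]
b 0.07031446311414312
```

View pics/scene_S2.png

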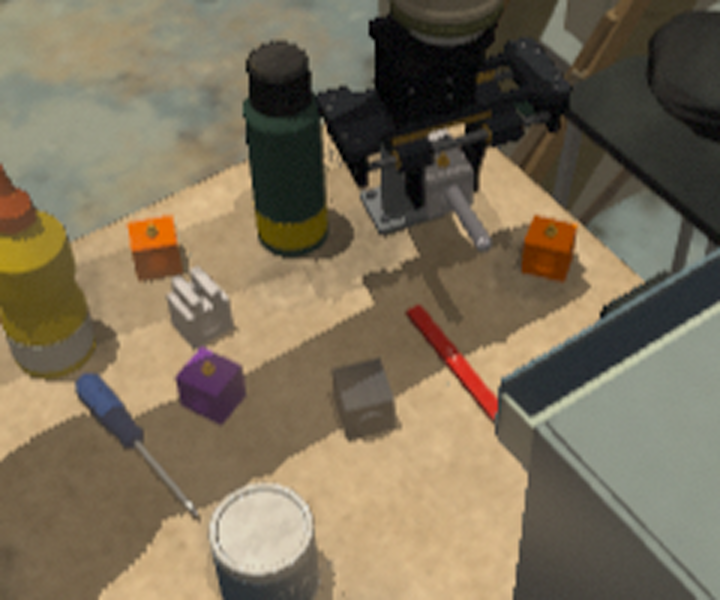

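It stopped on contact at b = 70 mm, which is both blocks home to within the calibration. Now I'll let go, lift and look.

Run:
```python
from h import *
let_go(); st("rel")
line(barpt(.072,.26),BYAW,rate=.25,f=10)
xy,yaw,l=PARTS["clamp"]
p,q=tcp((*xy,.26),yaw,l); r.move_pose(p,q); st("above")
shot("C0")
```

```text
rel t 19.68 tcp [0.5955 0.1264 0.1006] w 0.0866 F [-0.2 -0.5 -0.1]
line stop=False t 20.38 tcp [0.5954 0.1254 0.2406] w 0.0873 F [0.1 0.5 0.8]
above t 21.34 tcp [0.4025 0.1968 0.2416] w 0.0874 F [-0.6  0.2 -0.2]
```

View pics/scene_C0.png

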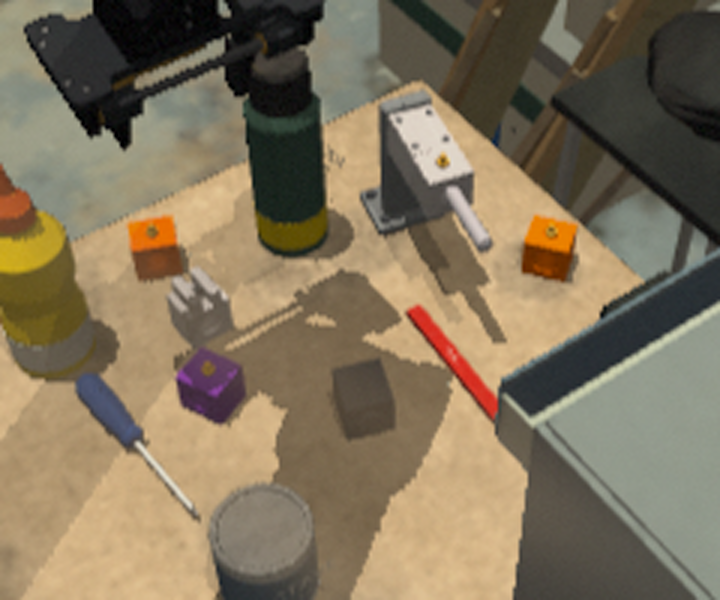

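View pics/top_C0.png

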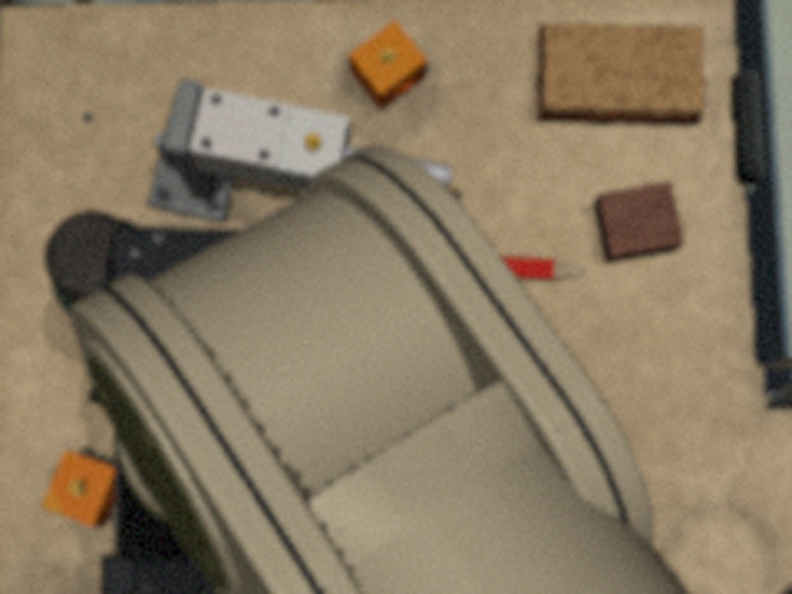

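The top view shows the long and short blocks tight against the bracket, with the nipple at (313,142). Allowing for the can as well as the bottle, I'll shift the clamp grasp a little to leave about 10 mm on both sides, then descend with a light force guard.

```bash
sed -i 's/clamp=((.392+.010,.197-.005)/clamp=((.397,.189)/' h.py
python3 - <<'E'
from h import *
xy,yaw,l=PARTS["clamp"]
line((*xy,.26),yaw,l,rate=.1)
line((*xy,.12),yaw,l,rate=.15,f=6)
s=line((*xy,.0255),yaw,l,rate=.1,f=8)
shot("C1")
E
```

```text
line stop=False t 21.69 tcp [0.3973 0.1936 0.2416] w 0.0871 F [-0.3 -0.6  0.4]
line stop=False t 22.77 tcp [0.3973 0.1941 0.1021] w 0.0871 F [-0.5 -1.   0.2]
line stop=False t 23.87 tcp [0.3974 0.1941 0.0077] w 0.0871 F [ 0.5 -0.3  0.7]
```

View pics/scene_C1.png

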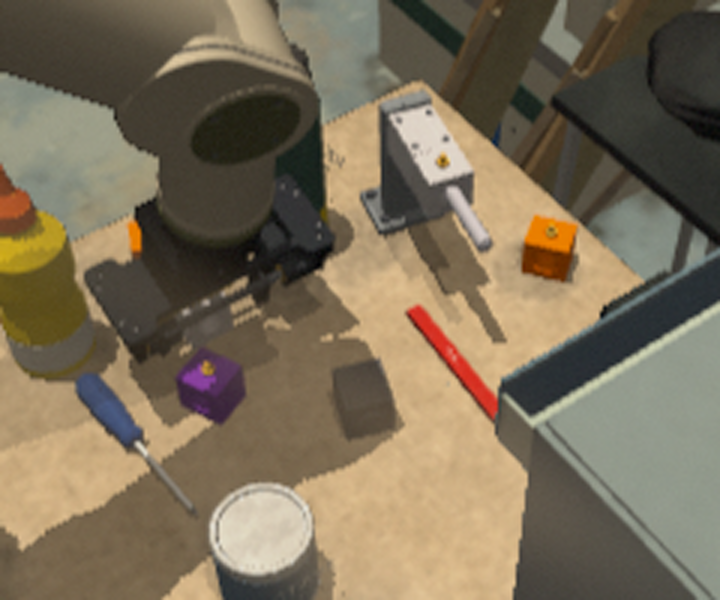

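Run:
```python
from h import *
xy,yaw,l=PARTS["clamp"]
grab(35); st("grab")
line((*xy,.24),yaw,l,rate=.2,f=12)
line(barpt(.200,.24),BYAW,l,rate=.25); line(barpt(.200,.1245),BYAW,l,rate=.15,f=12)
r.sleep(.15); shot("C2")
c=pickle.load(open("scene_C2.pkl","rb")); q=cloud(c).reshape(-1,3)
d=q-ROOT; b=d@BX; s=d@BY; z=q[:,2]
k=(b>.200)&(b<.22)&(z>.09)&(z<.143)&(abs(s)<.03)
print(k.sum(),"face b",np.median(b[k]),"s",np.percentile(s[k],[2,98]),"z",np.percentile(z[k],[2,98]))
for z0 in range(92,165,6): print(z0,[f"{np.median(b[m])*1000:.0f}" if (m:=((s*1000>=y)&(s*1000<y+5)&(z*1000>=z0)&(z*1000<z0+6)&(b>.17)&(b<.24))).any() else '-' for y in range(-30,30,5)])
```

```text
grab t 24.81 tcp [0.3969 0.1939 0.0071] w 0.0398 F [-1.2 -0.4 -0.9]
line stop=False t 26.62 tcp [0.3967 0.1938 0.2211] w 0.0399 F [ 0.2  0.1 -1.6]Traceback (most recent call last):
  File "<stdin>", line 5, in <module>
  File "h.py", line 41, in line
    p,q=tcp(g,yaw,l); s=r.move_straight(p,rot=q,rate=rate,f_stop=f); st(f"line stop={s}"); return s
                        ~~~~~~~~~~~~~~~^^^^^^^^^^^^^^^^^^^^^^^^^^^^
rig.PlanningError: the arm cannot follow that straight line within its joint ranges
```

Run:
```python
from h import *
print(np.round(readout.read_joint_pos(),2))
for b,z in ((.2,.24),(.2,.2),(.2,.1245),(.16,.1245),(.116,.1245)):
    p,q=tcp(barpt(b,z),BYAW,15); j=ik(p,q); print(b,z,None if j is None else np.round(j,2))
```

```text
[-1.41 -0.35  0.88  2.04  0.05  1.19 -0.55]
0.2 0.24 [-0.74  0.25  0.95  1.71 -0.48  1.31  0.1 ]
0.2 0.2 [-0.73  0.3   0.95  1.76 -0.53  1.24  0.16]
0.2 0.1245 [-0.71  0.42  0.95  1.84 -0.67  1.14  0.29]
0.16 0.1245 [-0.78  0.43  0.95  1.83 -0.68  1.13  0.23]
0.116 0.1245 [-0.69  0.38  0.74  1.8  -0.59  1.07  0.08]
```

Run:
```python
from h import *
l=15
p,q=tcp(barpt(.200,.24),BYAW,l); r.move_pose(p,q); st("pre")
line(barpt(.200,.1245),BYAW,l,rate=.15,f=12)
r.sleep(.15); shot("C2")
c=pickle.load(open("scene_C2.pkl","rb")); q=cloud(c).reshape(-1,3)
d=q-ROOT; b=d@BX; s=d@BY; z=q[:,2]
k=(b>.200)&(b<.22)&(z>.09)&(z<.143)&(abs(s)<.03)
print(k.sum(),"face b",np.median(b[k]),"s",np.percentile(s[k],[2,98]),"z",np.percentile(z[k],[2,98]))
for z0 in range(92,165,6): print(z0,[f"{np.median(b[m])*1000:.0f}" if (m:=((s*1000>=y)&(s*1000<y+5)&(z*1000>=z0)&(z*1000<z0+6)&(b>.17)&(b<.24))).any() else '-' for y in range(-30,30,5)])
```

```text
pre t 27.62 tcp [0.5678 0.0067 0.2215] w 0.04 F [ 0.3 -0.7 -0.9]
line stop=False t 28.54 tcp [0.5688 0.0054 0.1071] w 0.0397 F [-0.1 -0.4 -1.2]
132 face b 0.21140200444673057 s [-0.02001198  0.02832565] z [0.09985628 0.14031599]
92 ['-', '-', '-', '-', '-', '-', '-', '-', '-', '-', '-', '-']
98 ['-', '206', '212', '211', '212', '211', '214', '212', '211', '212', '-', '-']
104 ['-', '207', '211', '212', '212', '213', '212', '211', '212', '212', '212', '207']
110 ['-', '-', '213', '212', '214', '210', '208', '207', '210', '212', '211', '209']
116 ['-', '-', '-', '-', '-', '-', '-', '-', '212', '212', '210', '212']
122 ['-', '-', '-', '-', '-', '-', '-', '-', '212', '212', '211', '213']
128 ['-', '-', '-', '-', '-', '-', '-', '213', '-', '-', '-', '215']
134 ['-', '-', '-', '-', '-', '209', '207', '201', '209', '207', '206', '-']
140 ['-', '-', '-', '-', '-', '-', '209', '211', '-', '205', '209', '-']
146 ['-', '-', '-', '-', '-', '-', '213', '212', '212', '-', '215', '213']
152 ['-', '-', '-', '-', '-', '-', '-', '-', '-', '-', '218', '219']
158 ['-', '-', '-', '-', '-', '-', '-', '-', '-', '-', '-', '222']
164 ['-', '-', '-', '-', '-', '-', '-', '-', '-', '-', '-', '224']
```

View pics/scene_C2.png

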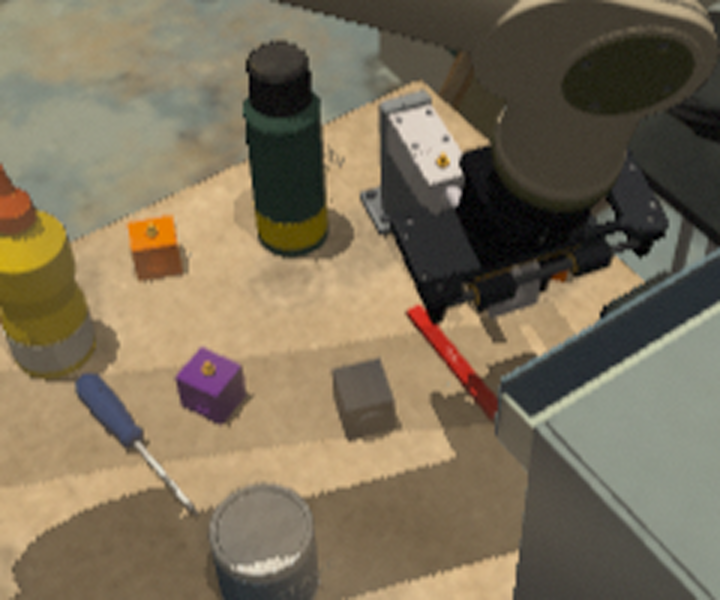

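The eared clamp is held level and centred: its face is at b = 212 mm and its underside at about z = 100 mm. Now I'll thread it.

Run:
```python
from h import *
l=15
s=line(barpt(.140,.124),BYAW,l,rate=.1,f=10)
if not s:
    s=line(barpt(.108,.124),BYAW,l,rate=.05,f=10)
    q,tx=quat(BYAW,l); print("grasp b",(readout.read_eef_pos()-.019*tx-ROOT)@BX)
    r.sleep(.1); shot("C3")
```

```text
line stop=False t 29.54 tcp [0.5815 0.0632 0.1056] w 0.0396 F [-0.1 -0.7 -1.4]
line stop=True t 30.07 tcp [0.5871 0.089  0.105 ] w 0.0397 F [ 0.7  0.5 -1.9]
grasp b 0.11427433309008297
```

View pics/scene_C3.png

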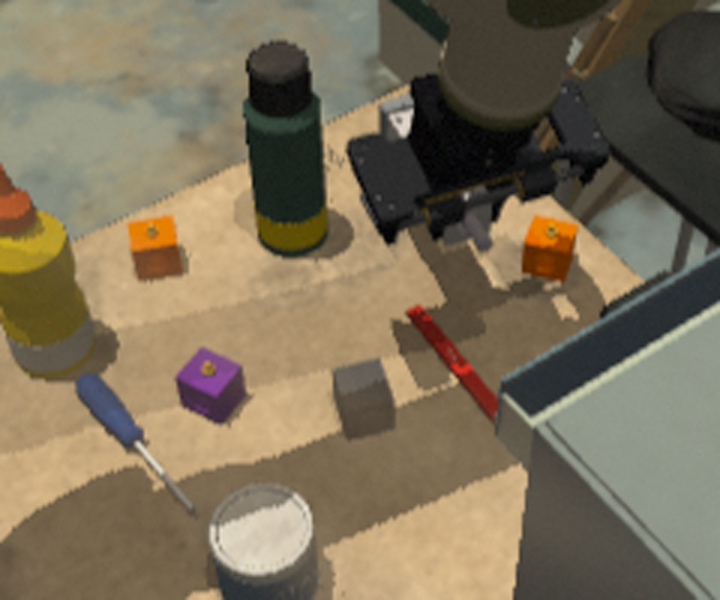

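It stopped exactly where expected (grasp b = 114 mm, clamp middle about 106 to 108 mm). Now I'll let go and fetch the cap.

Run:
```python
from h import *
l=15
let_go(); st("rel")
line(barpt(.115,.22),BYAW,l,rate=.2,f=10)
s=pick("cap",hi=.22,gz=.0235)
if not s:
    grab(35); st("grab")
    shot("K0")
    xy,yaw,_=PARTS["cap"]
    line((*xy,.2),yaw,rate=.25,f=12)
    p,q=tcp(barpt(.202,.2),BYAW); r.move_pose(p,q); st("pre")
    line(barpt(.202,.121),BYAW,rate=.15,f=12)
    r.sleep(.15); shot("K1")
    c=pickle.load(open("scene_K1.pkl","rb")); q=cloud(c).reshape(-1,3)
    d=q-ROOT; b=d@BX; s=d@BY; z=q[:,2]
    for z0 in range(92,150,6): print(z0,[f"{np.median(b[m])*1000:.0f}" if (m:=((s*1000>=y)&(s*1000<y+5)&(z*1000>=z0)&(z*1000<z0+6)&(b>.17)&(b<.25))).any() else '-' for y in range(-30,30,5)])
```

```text
rel t 31.3 tcp [0.5867 0.0883 0.1047] w 0.0868 F [-0.2  0.2  0.5]
line stop=False t 31.93 tcp [0.5867 0.0884 0.2007] w 0.0867 F [-0.1  0.6 -0.3]
above t 32.62 tcp [0.4525 0.0398 0.2007] w 0.0874 F [ 0.1 -0.3  0.5]
down stop=False t 33.75 tcp [0.4534 0.0386 0.0051] w 0.0873 F [0.2 0.5 0.5]
grab t 34.59 tcp [0.4526 0.0389 0.0045] w 0.0395 F [0.4 0.2 0.4]
line stop=False t 35.55 tcp [0.4519 0.0387 0.1798] w 0.04 F [ 0.   0.4 -1.7]
pre t 36.31 tcp [ 0.5656 -0.002   0.1799] w 0.04 F [-0.4 -0.3 -1.1]
line stop=False t 36.98 tcp [ 0.567  -0.0012  0.103 ] w 0.0398 F [-0.5 -0.8 -1.8]
92 ['-', '-', '219', '-', '-', '-', '225', '-', '224', '-', '-', '-']
98 ['202', '213', '222', '226', '226', '225', '225', '226', '225', '226', '225', '215']
104 ['206', '211', '224', '225', '227', '229', '229', '-', '225', '226', '-', '-']
110 ['209', '213', '217', '225', '229', '229', '229', '229', '228', '225', '222', '214']
116 ['207', '212', '221', '226', '226', '229', '229', '229', '227', '226', '224', '213']
122 ['210', '212', '223', '225', '227', '229', '229', '227', '226', '226', '223', '214']
128 ['214', '214', '218', '226', '225', '226', '226', '226', '225', '225', '-', '214']
134 ['214', '212', '221', '219', '218', '216', '211', '208', '209', '208', '211', '214']
140 ['213', '213', '220', '227', '224', '224', '215', '-', '226', '-', '211', '213']
146 ['-', '-', '-', '-', '-', '-', '-', '-', '-', '-', '204', '212']
```

View pics/scene_K1.png

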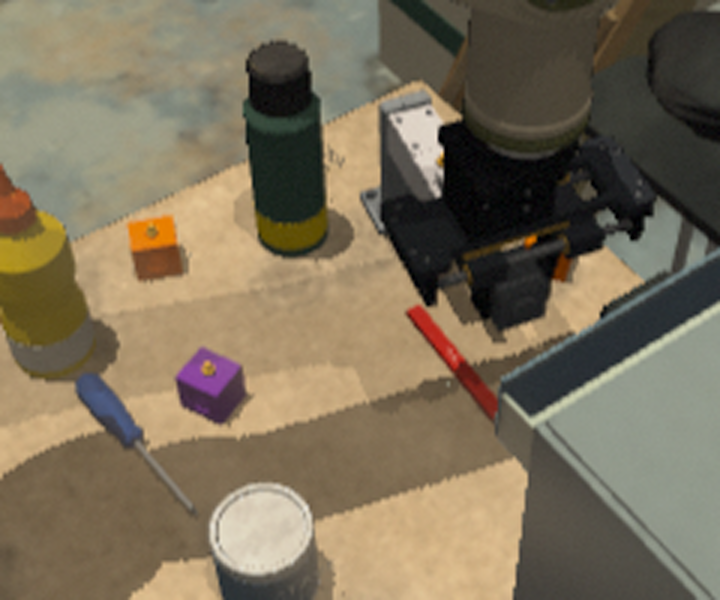

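View pics/top_K1.png

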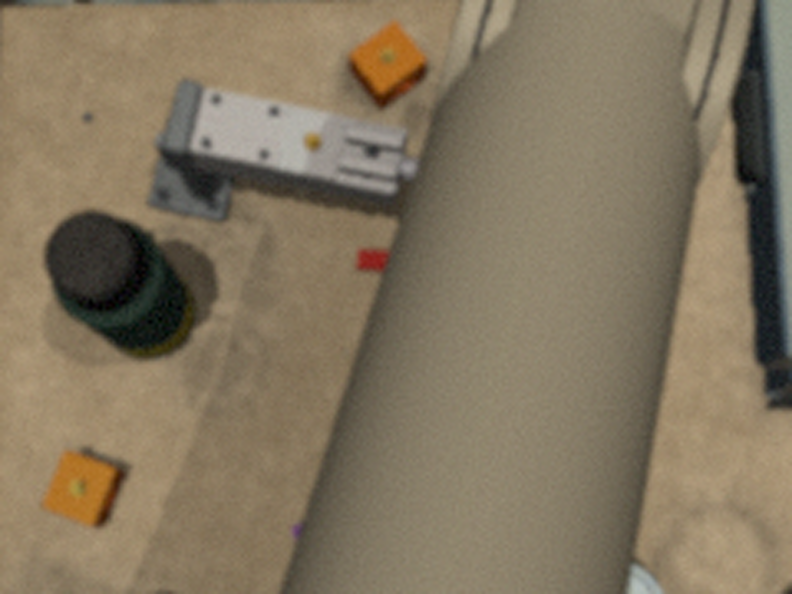

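The long, short and clamp blocks sit tight in a row on the bar. The cap is held with its boss outward (the boss face is 4 mm proud in depth). Now I'll fit it.

Run:
```python
from h import *
s=line(barpt(.165,.1205),BYAW,rate=.1,f=10)
if not s:
    s=line(barpt(.142,.1205),BYAW,rate=.04,f=12)
    print("grasp b",(readout.read_eef_pos()-ROOT)@BX)
    if s:
        p=readout.read_eef_pos()
        let_go(); st("rel")
        r.move_straight([p[0],p[1],.25],rate=.2,f_stop=10)
        q=tcp((.40,.0,.30),-90); r.move_pose(*q); r.sleep(.2); shot("F0")
```

```text
line stop=False t 37.75 tcp [0.5749 0.0351 0.1013] w 0.0397 F [ 0.1 -0.2 -0.4]
line stop=True t 38.21 tcp [0.5783 0.0501 0.1011] w 0.0398 F [ 0.6 -1.8 -0.8]
grasp b 0.14917950496876164
rel t 39.23 tcp [0.5779 0.0498 0.1009] w 0.0872 F [-0.5  1.   0.4]
```

View pics/scene_F0.png

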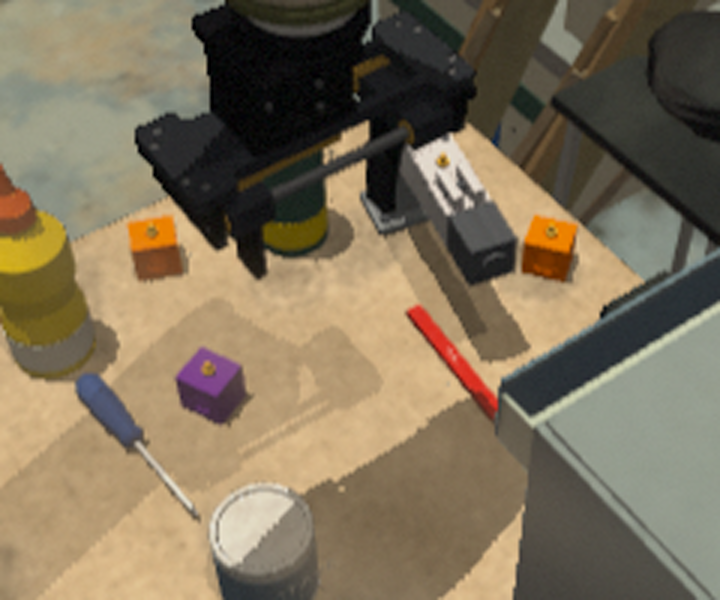

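View pics/top_F0.png

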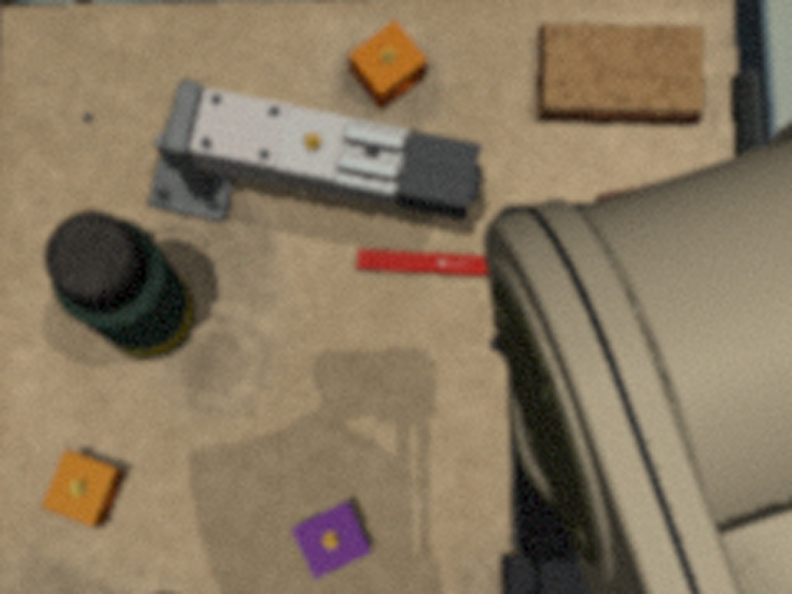

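All four parts are in line and the cap's boss points outward. One last check in numbers.

Run:
```python
from h import *
c=pickle.load(open("top_F0.pkl","rb")); q=cloud(c).reshape(-1,3); d=q-ROOT; b=d@BX;s=d@BY;z=q[:,2]
for n,x in (("long",27),("short",72),("clamp",108),("cap",150)):
    k=(abs(b*1000-x)<14)&(abs(s)<.018)&(z>.125)&(z<.145); P=q[k]
    k2=(abs(b*1000-x)<12)&(abs(s)<.03)&(z>.13)
    print(n,"top z",np.median(z[k]).round(4),"s range",np.percentile(s[k2],[2,98]).round(4))
k=(z>.13)&(z<.145)&(abs(s)<.015)&(b>.1)&(b<.2); print("cap end b",np.percentile(b[k],99))
k=(z>.13)&(z<.146)&(b>.132)&(b<.18)&(abs(s)<.03); print("cap rect",cv2.minAreaRect((np.c_[b,s][k]*1000).astype(np.float32)))
im=c["image"].astype(int); 
k=(z>.13)&(z<.145)&(abs(s)<.015)&(b>.05)&(b<.2); px=im.reshape(-1,3)[k].sum(1)
for x in range(110,180,4):
    m=abs(b[k]*1000-x)<2; print(x,int(px[m].mean()) if m.any() else None,end="; ")
st()
```

```text
long top z 0.1369 s range [-0.0198  0.0195]
short top z 0.1369 s range [-0.0201  0.0189]
clamp top z 0.1374 s range [-0.0206  0.0183]
cap top z 0.1369 s range [-0.0201  0.0192]
cap end b 0.16976800224516675
cap rect ((152.8597412109375, -0.4018287658691406), (41.623634338378906, 40.87361526489258), 0.7761407494544983)
110 298; 114 404; 118 383; 122 410; 126 272; 130 212; 134 212; 138 211; 142 211; 146 214; 150 213; 154 213; 158 212; 162 214; 166 212; 170 217; 174 212; 178 None;  t 41.36 tcp [4.002e-01 1.000e-04 2.806e-01] w 0.0871 F [ 0.   0.  -0.5]
```

```bash
python3 -c "
from h import *
job.job_done(); st('done')"
```

```text
the job is handed in; nothing more can be done
the job is handed in; nothing more can be done
```

The slide is back together and the job is handed in, at about 41 s of the 72 s allowed. The long block, short nipple block and eared clamp are tight against the bracket in that order. The cap is home with its bore towards the bracket, and the gripper is open and clear.

- **Method:** I let the long block go early because the spray can blocked the hand near the bracket, and the short block then pushed it home. The clamp and the cap were each pushed on until the force rose.
- **Positions along the bar:** at the contact stops the short block, clamp and cap read about 70, 106 and 149 mm, against tight places of 72, 108 and 150 mm. The 1–2 mm differences are within the camera calibration. The long block has no stop reading of its own, but the top view shows it tight against the bracket.
- **Fit on the bar:** in the last top picture every block is centred sideways to about 1 mm. They hang about 3 mm below the bar axis, as the loose bores allow, and are within about 1° of in line.
- **Bystanders:** none looked moved in the last pictures, but the offcut was partly hidden by the arm in both final views. I did not measure any of them again.
- **Problems on the way:** the first descent touched the bench at about 10 N, well under the limit. One straight carry line with the clamp was refused, so I used a joint move instead.

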